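Point out the stray wheel tool and the cup it belongs in

ROBOT

A 7-joint arm with a two-finger parallel gripper is mounted at the origin on the work surface. World frame = base frame: x ahead of the robot, y to its left, z up, the work surface at z = 0. Lengths are in m, angles in rad, forces in N, time in s.
With the tool pointing down it reaches from about 0.4 to 0.85 m from the base axis. Payload 10.4 kg.
Tool frame: the origin (TCP) lies between the finger pads, 19 mm behind the fingertips; this is the grasp point; z points along the fingers, y is the line along which they close (so a half turn about z gives the same grasp; the last joint's range is limited). The gripper opens to 85 mm and grips with 20 to 120 N. Pads are 22 mm wide; open, the fingers measure 114 mm over their backs; the gripper's body (76 mm by 85 mm) begins 54 mm behind the grasp point. The pads swing forward as they close: fully open they stand 13 mm farther back than shut.
Start: joints at [1.13, 0.332, -0.065, 1.46, 0.022, 1.35, -0.088], TCP at [0.254, -0.571, 0.25] pointing down, gripper open.
Joint ranges: [-2.6, 2.6], [-0.5, 2.12], [-1.47, 1.34], [0.16, 2.42], [-1.27, 4.41], [0.06, 2.06], [-2.6, 2.6]. Speed limits (rad/s): [2.22, 2.22, 2.79, 2.79, 3.14, 3.14, 3.14].

INTERFACE

Orientations are given as a unit quaternion [x, y, z, w].
In Python, from workcell import manip gives the robot as it stands.
- The arm moves only by the tool move_arm, never from a script. Its argument "plan" is one flat list of numbers, 7 for each row, row after row: the turn, a rotation vector about the tool's x, y, z in rad, then the shift along the tool's x, y, z in m, then the finger opening in m, from 0 to 0.0854. In form: [ax, ay, az, dx, dy, dz, gripper, ax, ay, az, dx, dy, dz, gripper, ...]. A call has 1 to 12 rows; each row is the pose to reach, as a shift and turn from the pose commanded when the call began, along the tool's axes at that moment; what a row does not reach only later rows make up. A row lasts 1/8 s, in which the tool goes at most 62.5 mm and 10.7 degrees, less where a joint would pass 70% of its speed; a pose out of reach is approached as far as the arm can. A call with a gripper value outside its range is refused whole. The fingers move at their own pace and stop on an object; "squeeze" is the grip in N (left out, the last holds). Time passes only in rows, so rows that repeat a pose let the fingers close. It gives the time, the measured TCP pose, the force, the opening and the grip force at its end, in the units of the state.
- manip.get_obs(): the state, without advancing time (a new reading comes with each control period).
- manip.camera(name): name is "scene" or "top" or "wrist"; returns a dict with "color" (384x512x3 uint8, red, green, blue), "fx", "fy", "cx", "cy" (pixels), "cam_to_world" (4x4, takes a point from camera to world coordinates); the wrist camera has in their place "mount" (4x4, takes a point from camera to tool coordinates, whose origin is the TCP and whose axes are the flange's). Camera axes: x right, y down, z forward; pixel columns grow to the right and rows downward; lengths in m; the calibration is good to about 2 mm. A picture is of the moment at which its call begins: read the wrist's pose just before it. There is no depth.
- manip.hand_in(): hands the job in; it is judged then, once.
Trained networks look in a picture, given as the dict that the camera call returned (one of the last four; its "shot" number tells which), for a name from the list of things; names that differ only in an ending like _2 or _b are one class to them, and where a whole thing is asked for, a point or a joint stands for the part that bears it (a point fixed in the world has none). Each returns a list of dicts, best first, with "conf" (0 to 1); they miss things now and then, are a little off and sometimes report something else, mostly with a low value. They report only what shows in the picture. A call takes as long as a camera call. They do not tell look-alikes from the thing itself.
- manip.look_for(picture, label): "position" ([x, y, z] in m, in the coordinates of the camera as it stood for that picture, good to about 4 mm: the middle of the surface that is visible of it).
- manip.silhouettes(picture, label): "pixels" (384x512 bool, what is visible of it).
- manip.tip_of(picture, label): "position" ([x, y, z] in m, in the coordinates of the camera as it stood for that picture, good to about 4 mm: a listed point, or the origin of a listed thing).
The state is a dict: "clock": time; "joint_pos": joint angles; "joint_velocities": joint speeds; "tau": joint torques, N m; "position": TCP position; "ee_rot": TCP orientation; "ft_force": force on the tool from outside, world axes, zero at the start; "torque": the same for the moment, N m; "grip_width": opening from 0.0 (shut) to 1.0 (fully open); "grasp_force": force on a finger pad.
Only numpy, scipy, OpenCV 4.12 (cv2) and the standard library are available. Lean on these libraries where they do the work, as an engineer would, in place of code of your own. Each camera call takes 0.05 s, during which the arm holds its last target. There are 200 camera calls.

TASK

Show the apprentice what to put away and where: point straight down at the brass wheel of the wheel-ended hand tool on the cutting mat, fingertips two or three centimetres above it, and stay still there for two full seconds. Then point in the same way, also for two full seconds, at the empty wooden cup with the wide hole on the tool stand, and finally raise the hand at least 15 cm. Touch nothing, travel high, and come down over none of the other tools and cups.

Things in the scene. Friction and masses are not known exactly. Their poses are not given: they have to be found in the camera images.
- roll: The wheel tool: hand tool 150 mm long, wooden handle 24 mm thick and 95 mm long, brass head; lies flat on the 3 mm thick green mat among two others like it (which of three places is random). Origin under the middle of its length; x runs from handle to head, z up. Its head is a brass wheel lying flat, 40 mm across, centred 55 mm from the origin along x.
- roll_wheel (a point): The place to point at first: centre of the wheel's upper side, 20 mm above the mat. z is up.
- pallet: Not to be pointed at: hand tool 150 mm long, wooden handle 24 mm thick and 95 mm long, brass head; lies flat on the 3 mm thick green mat among two others like it (which of three places is random). Origin under the middle of its length; x runs from handle to head, z up. Its head is a cross-bar 46 mm wide (a T).
- pallet_bar (a point): Top of the middle of that cross-bar, 20 mm above the mat.
- awl: Not to be pointed at: hand tool 150 mm long, wooden handle 24 mm thick and 95 mm long, brass head; lies flat on the 3 mm thick green mat among two others like it (which of three places is random). Origin under the middle of its length; x runs from handle to head, z up. Its head is a thin point.
- awl_point (a point): Above the thin point, 8 mm from its end, 20 mm above the mat.
- cup_wide: Empty turned wooden cup, 50 mm across and 30 mm high, with a wide hole 38 mm across. It stands loose on the tool stand, in a row of five cups 65 mm apart in random order, three of them filled by an upright tool. Origin under its centre.
- cup_wide_mouth (a point): The place to point at second: centre of that cup's mouth, level with its rim, 70 mm above the work surface. z is up. The handles in the other cups rise 40 mm above this level.
- cup_narrow: Not to be pointed at: empty cup of the same outside size, with a narrow hole 12 mm across. Origin under its centre.
- cup_narrow_mouth (a point): Centre of the narrow cup's mouth, level with its rim.
- stamp_ball: Cup of the same outside size filled by a short upright wooden handle that ends in a ball 28 mm across; 70 mm high in all, loose on the stand. Origin under its centre.
- stamp_ball_top (a point): Top of that handle, on the axis, 109 mm above the work surface.
- stamp_pear: Cup of the same outside size filled by a short upright wooden handle that ends in a pear shape, thickest (26 mm) low down; 70 mm high in all, loose on the stand. Origin under its centre.
- stamp_pear_top (a point): Top of that handle, on the axis, 109 mm above the work surface.
- stamp_flat: Cup of the same outside size filled by a short upright wooden handle that ends in a flat disc 32 mm across; 70 mm high in all, loose on the stand. Origin under its centre.
- stamp_flat_top (a point): Top of that handle, on the axis, 109 mm above the work surface.
- stand: Low wooden tool stand, fixed, 70 x 330 mm (x, y), its top 40 mm above the work surface; carries the five cups. Origin under its centre; the row runs along its y.
- weight: Bystander: brass cylinder 40 mm across, 35 mm high, on the mat between the tools and the stand. Origin under its centre.
- tape: Bystander: cardboard ring 48 mm across, 18 mm high, on the mat likewise. Origin under its centre.
- glue: Bystander: grey glue bottle 60 mm across, 160 mm high, at the left. Origin under its centre.
- book: Bystander: bound book 170 x 120 x 28 mm lying at the right. Origin under its centre.
Mind the look-alikes: they are no part of the job. What is shaped like the stamp_pear but blue is not meant. Leave any green look-alike of the stamp_flat alone.

How it is judged:
On the way, in this order (a step that is already met when the one before it is completed fails the run):
1. the tool point dwells 1.5 s just above the brass wheel of the wheel tool (horizontal distance between the grasp point and roll_wheel below 0.02 m and z of the grasp point in the frame of roll_wheel between 0.022 and 0.075 m), for 1.5 s.
2. then the tool point dwells 1.5 s just above the mouth of the empty wide-holed cup (horizontal distance between the grasp point and cup_wide_mouth below 0.02 m and z of the grasp point in the frame of cup_wide_mouth between 0.022 and 0.075 m), for 1.5 s.
3. the hand is raised clear (height (world z) of the grasp point above 0.2 m), for 0.2 s.
At the end, for the whole second after the job is handed in: The TCP ends over 200 mm above the work surface, after dwelling 1.5 s within 20 mm sideways of, and 22 to 75 mm above, first the wheel's top and then the wide cup's mouth; every tool, cup and bystander is within 6 mm of where it started, tools and cups at rest (height (world z) of the grasp point above 0.2 m and distance of each of roll, pallet, awl, cup_wide, cup_narrow, stamp_ball, stamp_pear, stamp_flat, weight, tape, glue, book from where it was at the start of the episode below 0.006 m and linear speed of each of roll, pallet, awl, cup_wide, cup_narrow, stamp_ball, stamp_pear, stamp_flat below 0.02 m/s); the robot touches nothing.
It fails at once if the robot touched something (contact force between any of the fingers, the arm and anything else above 0.5 N).
It fails at once if something was lifted, tipped or pushed more than 6 mm (distance of any of roll, pallet, awl, cup_wide, cup_narrow, stamp_ball, stamp_pear, stamp_flat, weight, tape, glue, book from where it was at the start of the episode above 0.006 m).
It fails at once if the tool point came down (within 18 mm sideways and less than 45 mm above the top) over a wrong tool or cup ((horizontal distance between the grasp point and pallet_bar below 0.018 m and z of the grasp point in the frame of pallet_bar below 0.045 m) or (horizontal distance between the grasp point and awl_point below 0.018 m and z of the grasp point in the frame of awl_point below 0.045 m) or (horizontal distance between the grasp point and cup_narrow_mouth below 0.018 m and z of the grasp point in the frame of cup_narrow_mouth below 0.045 m) or (horizontal distance between the grasp point and stamp_ball_top below 0.018 m and z of the grasp point in the frame of stamp_ball_top below 0.045 m) or (horizontal distance between the grasp point and stamp_pear_top below 0.018 m and z of the grasp point in the frame of stamp_pear_top below 0.045 m) or (horizontal distance between the grasp point and stamp_flat_top below 0.018 m and z of the grasp point in the frame of stamp_flat_top below 0.045 m)).
It also fails if it takes over 48 s, if anything falls off the work surface, if the arm or the gripper's body presses on something with over 40 N, if the wrist force passes 120 N, or if a joint passes its speed limit or range.

## Working session

There is one attempt and no reset: what is moved stays moved. The work goes in short steps, Python scripts to look and compute and a tool call to move; the robot and the scene stay as the last step left them, time stands still between calls to the robot, and variables do not carry over. Pictures are saved under pics/ and viewed, at most 10 in all, crops included, and the job is handed in when it is done.

Besides the shell and the picture viewer there is one more tool, called after "Call:" as name(argument=value, ...) on one line, values as JSON. move_arm: Moves the arm, as the interface text tells. Its arguments: {"type":"object","properties":{"plan":{"type":"array","items":{"type":"number"}},"squeeze":{"type":"number"}},"required":["plan"]}

```bash
mkdir -p pics
cat > h.py <<'E'
import numpy as np, cv2
from workcell import manip
def save(p,n): cv2.imwrite('pics/'+n,cv2.cvtColor(p['color'],cv2.COLOR_RGB2BGR))
def w(p,x): return (p['cam_to_world']@np.r_[x,1])[:3]
def px(p,x): return [round(float(p['fx']*x[0]/x[2]+p['cx'])),round(float(p['fy']*x[1]/x[2]+p['cy']))]
E
python3 - <<'E'
from h import *
s=manip.get_obs();print(s['clock'],s['position'],s['ee_rot'])
for c in ('top','scene'):
    p=manip.camera(c);save(p,c+'.png')
    for l in ('roll_wheel','pallet_bar','awl_point','cup_wide_mouth','cup_narrow_mouth','stamp_ball_top','stamp_pear_top','stamp_flat_top'):
        for d in manip.tip_of(p,l)[:2]: print(c,l,round(d['conf'],2),px(p,d['position']),w(p,d['position']).round(3))
E
```

```text
0.0 [ 0.25340941 -0.57092322  0.24920726] [ 9.78261518e-01  2.07373720e-01 -1.89357563e-04 -7.11968481e-04]
top roll_wheel 0.71 [303, 223] [ 0.51  -0.178  0.02 ]
top pallet_bar 0.76 [194, 224] [0.506 0.235 0.024]
top pallet_bar 0.31 [296, 187] [ 0.647 -0.152  0.04 ]
top awl_point 0.71 [257, 219] [ 0.527 -0.003  0.024]
top cup_wide_mouth 0.56 [282, 186] [ 0.646 -0.094  0.069]
top cup_narrow_mouth 0.66 [299, 185] [ 0.648 -0.16   0.067]
top stamp_ball_top 0.47 [265, 183] [ 0.651 -0.034  0.111]
top stamp_ball_top 0.25 [253, 236] [0.462 0.013 0.002]
top stamp_pear_top 0.73 [177, 169] [0.711 0.295 0.066]
top stamp_pear_top 0.5 [246, 180] [0.661 0.036 0.108]
top stamp_flat_top 0.7 [279, 242] [ 0.44  -0.082  0.07 ]
scene roll_wheel 0.58 [223, 173] [ 0.508 -0.184  0.026]
scene roll_wheel 0.54 [324, 220] [0.459 0.192 0.007]
scene pallet_bar 0.84 [328, 238] [0.519 0.235 0.024]
scene pallet_bar 0.34 [266, 244] [0.656 0.102 0.042]
scene awl_point 0.5 [260, 202] [ 0.534 -0.008  0.029]
scene cup_wide_mouth 0.76 [217, 204] [ 0.642 -0.092  0.071]
scene cup_narrow_mouth 0.74 [199, 197] [ 0.653 -0.158  0.068]
scene cup_narrow_mouth 0.56 [247, 233] [0.657 0.035 0.044]
scene stamp_ball_top 0.66 [230, 209] [ 0.653 -0.029  0.108]
scene stamp_pear_top 0.72 [247, 223] [0.662 0.039 0.108]
scene stamp_pear_top 0.51 [314, 294] [0.714 0.299 0.068]
scene stamp_flat_top 0.79 [265, 233] [0.659 0.102 0.111]
scene stamp_flat_top 0.69 [261, 202] [ 0.531 -0.004  0.027]
```

Run:
```python
import cv2
a=cv2.imread('pics/top.png')[150:270,150:350];b=cv2.imread('pics/scene.png')[140:320,160:360]
cv2.imwrite('pics/tc.png',cv2.resize(a,None,fx=4,fy=4,interpolation=2));cv2.imwrite('pics/sc.png',cv2.resize(b,(660,594),interpolation=2))
```

```text
(no output)
```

View pics/tc.png

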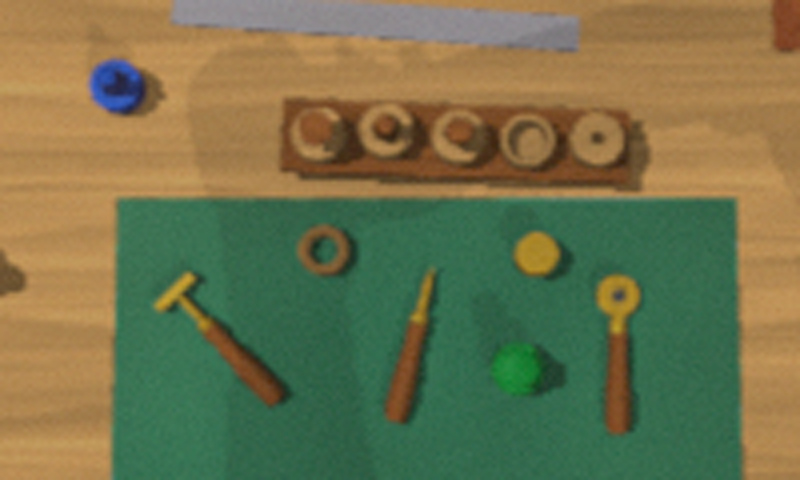

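View pics/sc.png

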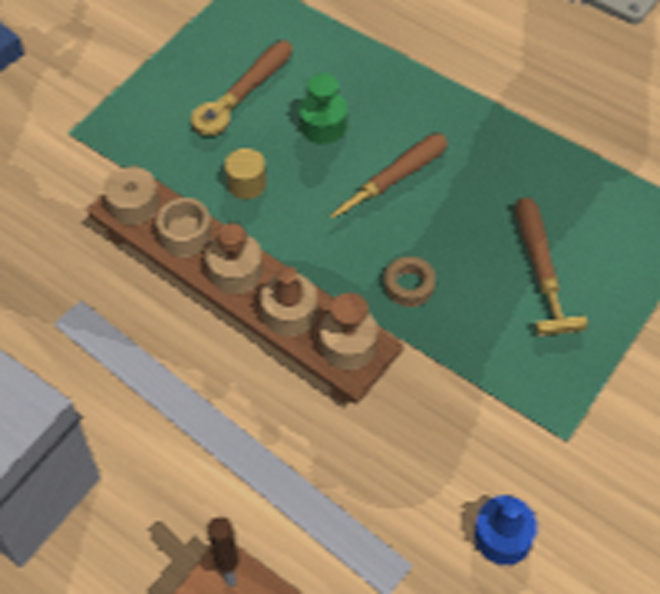

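View pics/scene.png

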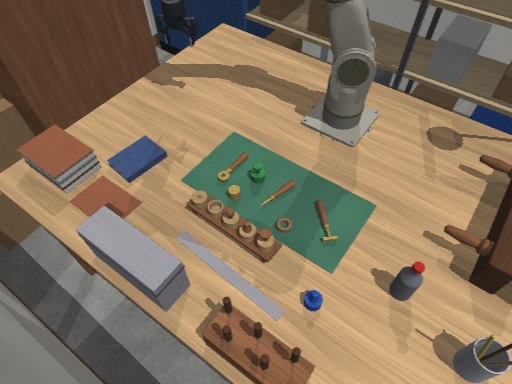

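Reading the pictures:

- **Wheel candidates (top camera):** ring-headed tool at (304,224), T-head at (194,224), awl at (257,219), tape ring at (231,212) and brass weight at (284,213). I choose the ring-headed one at (304,224), world ≈ (0.509, -0.181).
- **Cup candidates:** wide hole at (282,185), narrow hole at (299,185), filled cups at (265,183), (247,181) and (229,183), plus blue and green look-alikes at (179,171) and (280,242). I choose the wide one at (282,185), world ≈ (0.644, -0.093, 0.070).

The crops confirm both. I'll travel high with the fingers shut.

Call:
move_arm(plan=[0,0,0,0.04,-0.025,0,0,0,0,0,0.08,-0.05,0,0,0,0,0,0.12,-0.076,0,0,0,0,0,0.16,-0.101,0,0,0,0,0,0.2,-0.127,0,0,0,0,0,0.24,-0.152,0,0,0,0,0,0.28,-0.177,0,0,0,0,0,0.32,-0.203,0,0,0,0,0,0.36,-0.23,0,0,0,0,0,0.392,-0.252,0,0,0,0,0,0.392,-0.252,0,0,0,0,0,0.392,-0.252,0,0])

```text
clock: 2.4
position: [0.5093, -0.1826, 0.25]
ee_rot: [0.978, 0.207, -0.0, 0.0]
ft_force: [-0.1, -0.5, 0.3]
grip_width: 0.0
grasp_force: 0.0
```

Run:
```python
from h import *
from scipy.spatial.transform import Rotation as Ro
s=manip.get_obs();R=Ro.from_quat(s['ee_rot']).as_matrix();print(s['clock'],s['position'],s['ee_rot'],s['grip_width'])
p=manip.camera('wrist');save(p,'w1.png')
for l in ('roll_wheel','cup_wide_mouth','cup_narrow_mouth'):
    for d in manip.tip_of(p,l)[:2]:
        t=(p['mount']@np.r_[d['position'],1])[:3];print(l,round(d['conf'],2),px(p,d['position']),'tool',t.round(3),'world',(s['position']+R@t).round(3))
```

```text
2.4 [ 0.50929619 -0.18264779  0.24997708] [ 9.78320140e-01  2.07098071e-01 -1.91798090e-04  2.35209729e-04] 5.0624918503550536e-05
roll_wheel 0.71 [254, 173] tool [-0.003  0.     0.231] world [ 0.506 -0.184  0.019]
cup_wide_mouth 0.9 [224, 3] tool [ 0.163 -0.027  0.176] world [ 0.647 -0.092  0.074]
cup_narrow_mouth 0.94 [290, 33] tool [0.139 0.033 0.179] world [ 0.649 -0.157  0.071]
```

View pics/w1.png

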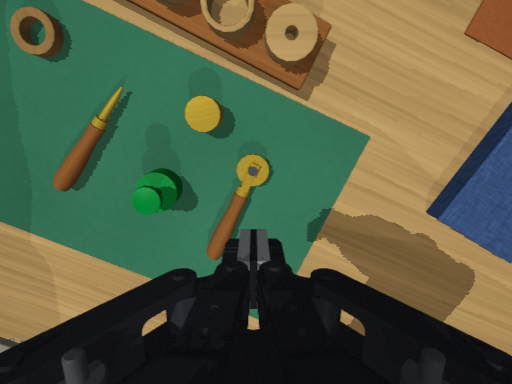

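The wrist view shows the wheel at (254,171), 3 mm from the point under the TCP. The wide cup is at (228,5) and the narrow one at (291,33), which agrees with the earlier fixes. Descending to TCP z ≈ 0.07.

Call:
move_arm(plan=[0,0,0,0,0,0.03,0,0,0,0,0,0,0.06,0,0,0,0,-0.001,0,0.09,0,0,0,0,-0.001,0,0.12,0,0,0,0,-0.002,0,0.145,0,0,0,0,-0.002,0,0.165,0,0,0,0,-0.002,0,0.175,0,0,0,0,-0.002,0,0.18,0,0,0,0,-0.002,0,0.18,0,0,0,0,-0.002,0,0.18,0,0,0,0,-0.002,0,0.18,0,0,0,0,-0.002,0,0.18,0])

```text
clock: 4.1
position: [0.5079, -0.1828, 0.0703]
ee_rot: [0.978, 0.207, 0.0, 0.0]
ft_force: [0.3, 0.2, 0.1]
grip_width: -0.0
grasp_force: 0.0
```

Call:
move_arm(plan=[0,0,0,0,0,0,0,0,0,0,0,0,0,0,0,0,0,0,0,0,0,0,0,0,0,0,0,0,0,0,0,0,0,0,0,0,0,0,0,0,0,0,0,0,0,0,0,0,0,0,0,0,0,0,0,0,0,0,0,0,0,0,0,0,0,0,0,0,0,0,0,0,0,0,0,0,0,0,0,0,0,0,0,0])

```text
clock: 5.6
position: [0.5078, -0.1827, 0.07]
ee_rot: [0.978, 0.207, 0.0, 0.0]
ft_force: [0.4, 0.1, 0.7]
grip_width: -0.0
grasp_force: 0.0
```

Run:
```python
from h import *
s=manip.get_obs();print(s['clock'],s['position'])
p=manip.camera('wrist');save(p,'w2.png')
```

```text
5.6 [ 0.50782304 -0.18270799  0.07003132]
```

View pics/w2.png

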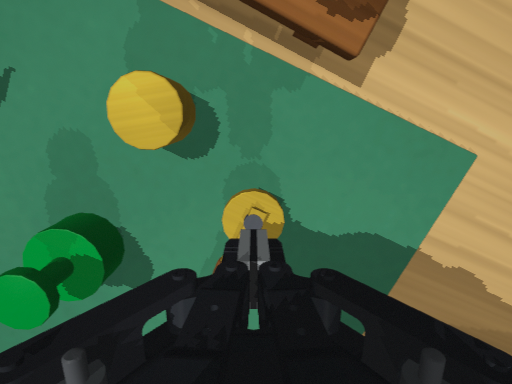

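The fingertip stands over the wheel, seen at (253,217), and the weight at (145,110) is clear. I'll hold a little longer, then rise.

Call:
move_arm(plan=[0,0,0,0,0,0,0,0,0,0,0,0,0,0,0,0,0,0,0,0,0,0,0,0,0,0,0,0,0,0,0,0,0,-0.01,0,0,0,0,0,0,-0.03,0,0,0,0,0,0,-0.06,0,0,0,0,0,0,-0.09,0,0,0,0,0,0,-0.12,0,0,0,0,0,0,-0.15,0,0,0,0,0,0,-0.17,0,0,0,0,0,0,-0.18,0])

```text
clock: 7.15
position: [0.5082, -0.1827, 0.2517]
ee_rot: [0.978, 0.207, 0.001, 0.001]
ft_force: [0.2, -0.4, 0.1]
grip_width: 0.0
grasp_force: 0.0
```

Call:
move_arm(plan=[0,0,0,0.02,-0.003,0,0,0,0,0,0.05,-0.008,0,0,0,0,0,0.08,-0.013,0,0,0,0,0,0.11,-0.018,0,0,0,0,0,0.14,-0.024,0,0,0,0,0,0.155,-0.027,0,0,0,0,0,0.162,-0.028,0,0,0,0,0,0.162,-0.028,0,0,0,0,0,0.162,-0.028,0,0])

```text
clock: 8.28
position: [0.6441, -0.0923, 0.2501]
ee_rot: [0.978, 0.207, -0.0, 0.0]
ft_force: [-0.4, -0.4, -0.7]
grip_width: 0.0
grasp_force: 0.0
```

Run:
```python
from h import *
from scipy.spatial.transform import Rotation as Ro
s=manip.get_obs();R=Ro.from_quat(s['ee_rot']).as_matrix();print(s['clock'],s['position'])
p=manip.camera('wrist');save(p,'w3.png')
for l in ('cup_wide_mouth','cup_narrow_mouth'):
    for d in manip.tip_of(p,l)[:2]:
        t=(p['mount']@np.r_[d['position'],1])[:3];print(l,round(d['conf'],2),px(p,d['position']),'tool',t.round(3),'world',(s['position']+R@t).round(3))
```

```text
8.275 [ 0.64408224 -0.09230138  0.2501386 ]
cup_wide_mouth 0.66 [258, 179] tool [0.001 0.004 0.177] world [ 0.646 -0.096  0.074]
cup_narrow_mouth 0.58 [310, 195] tool [-0.018  0.061  0.181] world [ 0.652 -0.155  0.069]
```

View pics/w3.png

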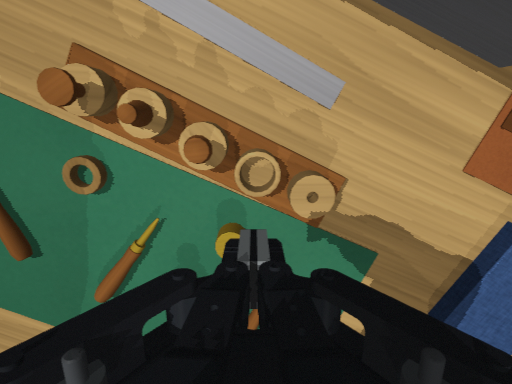

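The wide cup is at (258,174), between the ball stamp at (203,147) and the narrow cup at (312,197). The TCP is 4 mm off, so I'll correct by 2 mm and descend to z ≈ 0.117.

Call:
move_arm(plan=[0,0,0,0.001,0.002,0.01,0,0,0,0,0.001,0.002,0.03,0,0,0,0,0.001,0.002,0.05,0,0,0,0,0.001,0.002,0.07,0,0,0,0,0.001,0.002,0.09,0,0,0,0,0.001,0.002,0.11,0,0,0,0,0.001,0.002,0.125,0,0,0,0,0.001,0.002,0.132,0,0,0,0,0.001,0.002,0.132,0,0,0,0,0.001,0.002,0.132,0,0,0,0,0.001,0.002,0.132,0,0,0,0,0.001,0.002,0.132,0])

```text
clock: 9.93
position: [0.6464, -0.0928, 0.1184]
ee_rot: [0.978, 0.207, 0.0, 0.0]
ft_force: [0.4, 0.0, -0.0]
grip_width: -0.001
grasp_force: 0.0
```

Call:
move_arm(plan=[0,0,0,0,0,0,0,0,0,0,0,0,0,0,0,0,0,0,0,0,0,0,0,0,0,0,0,0,0,0,0,0,0,0,0,0,0,0,0,0,0,0,0,0,0,0,0,0,0,0,0,0,0,0,0,0,0,0,0,0,0,0,0,0,0,0,0,0,0,0,0,0,0,0,0,0,0,0,0,0,0,0,0,0])

```text
clock: 11.42
position: [0.6463, -0.0928, 0.118]
ee_rot: [0.978, 0.207, 0.0, 0.0]
ft_force: [-0.3, 0.8, 0.2]
grip_width: -0.004
grasp_force: 0.0
```

Run:
```python
from h import *
s=manip.get_obs();print(s['clock'],s['position'])
p=manip.camera('wrist');save(p,'w4.png')
```

```text
11.425 [ 0.64625209 -0.09279307  0.118021  ]
```

View pics/w4.png

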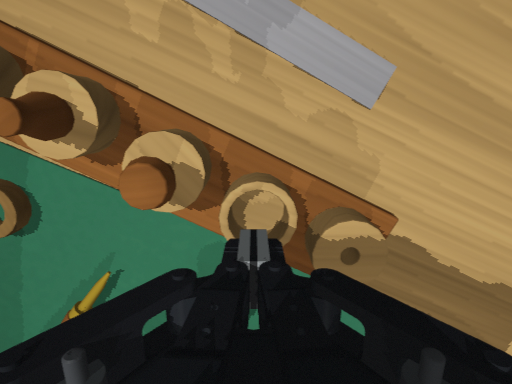

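The fingertip at (253,235) stands over the wide cup at (258,213), with clear gaps to the neighbours. I'll hold a bit more, then rise 17 cm.

Call:
move_arm(plan=[0,0,0,0,0,0,0,0,0,0,0,0,0,0,0,0,0,0,0,0,0,0,0,0,0,0,0,0,0,0,0,0,0,-0.01,0,0,0,0,0,0,-0.03,0,0,0,0,0,0,-0.06,0,0,0,0,0,0,-0.09,0,0,0,0,0,0,-0.12,0,0,0,0,0,0,-0.15,0,0,0,0,0,0,-0.17,0,0,0,0,0,0,-0.17,0])

```text
clock: 12.98
position: [0.647, -0.0926, 0.2912]
ee_rot: [0.978, 0.207, 0.002, 0.001]
ft_force: [1.2, -0.6, -0.6]
grip_width: 0.001
grasp_force: 0.0
```

Call:
move_arm(plan=[0,0,0,0,0,0,0,0,0,0,0,0,0,0,0,0,0,0,0,0,0,0,0,0,0,0,0,0])

```text
clock: 13.48
position: [0.6461, -0.0928, 0.2876]
ee_rot: [0.978, 0.207, -0.0, -0.0]
ft_force: [0.3, -0.6, -0.2]
grip_width: -0.0
grasp_force: 0.0
```

```bash
python3 -c "
from workcell import manip
print(manip.get_obs()['position']);print(manip.hand_in())"
```

```text
[ 0.64614005 -0.09276687  0.28764905]
the job is handed in; nothing more can be done
None
```

I pointed at the brass wheel and then the wide-holed cup for two seconds each with no sign of touching anything, raised the hand 17 cm, and handed the job in at about 13.5 s; no verdict came back.

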